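# Tap the scraps-chute collar square into the chopping block

### The job

The steel chute collar is only started in the round hole of the chopping block. Press or tap it down all the way, going alternately around its rim so that it goes in square: one side must never get more than about 10 mm ahead of the other. Finish with its flange flush on the wood all round, let go, and leave the brush, the shaker and the jar around it where they are.

Things in the scene. Friction and masses are not known exactly. Their poses are not given: they have to be found in the camera images.
- collar: Loose steel chute collar, an open ring, about 0.3 kg: flat flange 150 mm outer, 113 mm inner diameter, 6 mm thick; below it a 37 mm long skirt, 120 mm wide, tapering to 112 mm over its last 15 mm. Origin on its axis at the flange's underside, z up the axis; alike at every yaw. It starts level in the hole, the flange's underside about 22 mm above the wood, held by sprung clips.
- collar_top (a point): On the collar's axis, level with the flange's top. The middle is open: press on the flange only (mid-circle radius 66 mm). Pressing one spot with 5 to 20 N drives that side down and lets the opposite side rise a little (about a fifth as much); it stays where it is left. Fully home, the flange meets the wood and the resistance turns hard.
- hole (a point): Centre of the hole's mouth, level with the top face of the chopping block, z up. The hole is vertical and 124 mm wide; eight small sprung steel clips in its wall, 10 mm below the mouth, grip the skirt.
- block: Fixed chopping block of brown wood, 260 mm (its x) by 320 mm (its y), 60 mm high; origin on the counter under the hole's centre. The block reaches 110 mm from there to its -y side and 210 mm to its +y side.
- brush: Bystander: orange silicone brush, about 200 mm long, lying on the +y end of the chopping block, about 165 mm from the hole's centre.
- shaker: Bystander: glass shaker with steel cap, 68 mm wide, 115 mm high, on the counter about 210 mm from the hole's centre; origin at the centre of its underside.
- pepper_jar: Bystander: amber glass jar with steel cap, 60 mm wide, 85 mm high, on the counter about 270 mm from the hole's centre, past the brush; origin at the centre of its underside.

How it is judged:
At the end, for the whole second after the job is handed in: The collar is fully home in the hole and at rest: the centre of its flange's underside within 2.5 mm of the block's top and within 5 mm of the hole's axis, leaning less than 0.025 rad (about 1.4 degrees) (z of collar in the frame of hole between -0.003 and 0.0025 m and horizontal distance between collar and hole below 0.005 m and angle between collar's own z axis and vertical below 0.025 rad and linear speed of collar below 0.01 m/s); the robot touches nothing.
It fails at once if the collar cocked: it leaned more than 0.1 rad (nearly 6 degrees, one side of the flange 15 mm lower than the other) (angle between collar's own z axis and vertical above 0.1 rad).
It fails at once if the collar was pulled out of the hole (its flange more than 35 mm above the wood) (z of collar in the frame of hole above 0.035 m).
It fails at once if the brush, the shaker or the jar was moved more than 30 mm (distance of any of brush, shaker, pepper_jar from where it was at the start of the episode above 0.03 m).
It also fails if it takes over 61 s, if anything falls off the work surface, if the arm or the gripper's body presses on something with over 40 N, if the wrist force passes 120 N, or if a joint passes its speed limit or range.

### The arm

A 6-joint arm with a two-finger parallel gripper is mounted at the origin on the work surface. World frame = base frame: x ahead of the robot, y to its left, z up, the work surface at z = 0. Lengths are in m, angles in rad, forces in N, time in s.
With the tool pointing down it reaches from about 0.375 to 0.975 m from the base axis. Payload 3.8 kg.
Tool frame: the origin (TCP) lies between the finger pads; the fingertips stand 19 mm ahead of it and the grasp point (between the pads) is the TCP (bot.finger_overhang is the distance from the TCP to the fingertips, in m); z points along the fingers, y is the direction in which the jaws open and shut (so a half turn about z gives the same grasp; the last joint's range is limited). The gripper opens to 85 mm and grips with 20 to 120 N. Pads are 22 mm wide; open, the fingers measure 114 mm over their backs; the gripper's body (76 mm by 85 mm) begins 54 mm behind the grasp point. The pads swing forward as they close: fully open they stand 13 mm farther back than shut.
Start: joints at [-1.246, 0.264, 1.604, -0, 1.274, -0.037], TCP at [0.239, -0.631, 0.25] pointing down, gripper open.
Joint ranges: [-2.63, 2.63], [-0.94, 2.18], [0.31, 2.57], [-1.31, 4.45], [0, 2.66], [-2.55, 2.55]. Speed limits (rad/s): [2.57, 2.57, 3.14, 3.14, 3.14, 3.14].

### API

Orientations are given as a rotation vector (axis times angle).
In Python, from bench import bot, cams, workorder gives the robot as it stands. The module is installed in compiled form; this text tells all that it offers.
- The arm moves only by the shell command python3 -m handwheel 'ROWS' [OPENING] [FORCE]. ROWS is JSON, a list of rows, each a list of 6 numbers: the shift along the tool's x, y, z in m, then the turn, a rotation vector about the tool's x, y, z in rad. In form: [[tx, ty, tz, ax, ay, az], ...]. A call has 1 to 20 rows; each row is the pose to reach, as a shift and turn from the pose commanded when the call began, along the tool's axes at that moment; what a row does not reach only later rows make up. A row lasts 1/12 s, in which the tool goes at most 41.7 mm and 7.16 degrees, less where a joint would pass 70% of its speed; a pose out of reach is approached as far as the arm can. A call with a gripper value outside its range is refused whole. OPENING is the finger opening in m, from 0 to 0.0854, set as the call begins (- or left out, the last holds). The fingers move at their own pace and stop on an object; FORCE is the grip in N (left out, the last holds). Time passes only in rows, so rows that repeat a pose let the fingers close. It gives the time, the measured TCP pose, the force and the opening at its end, in the units of the state.
- bot.sense(): the state, without advancing time (a new reading comes with each control period).
- cams.snapshot(name): name is "side" or "top" or "wrist"; returns the picture (400x640x3 uint8, red, green, blue); there is no depth.
- cams.camera_info(name): a dict with "vertical_fov" (degrees; the focal length in pixels is half the picture's height over the tangent of half this angle, whatever the lens; pixels are square), "cx", "cy" (the principal point, pixels), "k1" (the pictures are not rectified: a ray, as slopes to the right and down, at radius r is drawn at 1 + k1 r^2 times it, then the intrinsics apply), "camera_from_world" (4x4, takes a point from world to camera coordinates). Camera axes: x right, y up, looking along -z (the intrinsics and any distortion apply to the point x, -y, -z); pixel columns grow to the right and rows downward; lengths in m; the calibration is good to about 2 mm. A picture is of the moment at which its call begins: read the wrist's pose just before it. camera_info takes no time and is no camera call; for the wrist camera it gives the pose at the moment of the call.
- workorder.sign_off(): hands the job in, once; it reports no verdict.
Trained networks look in the newest picture that a camera, given by its name, has taken for a name from the list of things; names that differ only in an ending like _2 or _b are one class to them, and where a whole thing is asked for, a point or a joint stands for the part that bears it (a point fixed in the world has none). Each returns a list of dicts, best first, with "p" (0 to 1); they miss things now and then, are a little off and sometimes report something else, mostly with a low value. They report only what shows in the picture. A call takes as long as a camera call.
- cams.silhouettes(camera, label): "region" (400x640 bool, what is visible of it) and "xy" ([column, row] in pixels, amid what is visible of it).
- cams.pinpoint(camera, label): "xy" ([column, row] in pixels: a listed point, or the origin of a listed thing).
The state is a dict: "time": time; "qpos": joint angles; "qvel": joint speeds; "effort": joint torques, N m; "position": TCP position; "orientation": TCP orientation; "force": force on the tool from outside, world axes, zero at the start; "moment": the same for the moment, N m; "width": opening from 0.0 (shut) to 1.0 (fully open).
Only numpy, scipy, OpenCV 4.12 (cv2) and the standard library are available. Lean on these libraries where they do the work, as an engineer would, in place of code of your own. Each camera call takes 0.05 s, during which the arm holds its last target.

## Working session

There is one attempt and no reset: what is moved stays moved. The work goes in short steps, Python scripts to look and compute and a shell command to move; the robot and the scene stay as the last step left them, time stands still between calls to the robot, and variables do not carry over. Pictures are saved under pics/ and viewed, and the job is handed in when it is done.

```bash
mkdir -p pics; cat > h.py <<'E'
import numpy as np, cv2
from bench import bot,cams,workorder
def save(cam,fn):
    im=cams.snapshot(cam); cv2.imwrite('pics/'+fn,im[:,:,::-1]); return im
def ray(info,xy):
    f=200/np.tan(np.radians(info['vertical_fov'])/2)
    d=np.array([(xy[0]-info['cx'])/f,(xy[1]-info['cy'])/f])
    s=d.copy()
    for _ in range(30): s=d/(1+info['k1']*(s@s))
    T=np.array(info['camera_from_world']); R=T[:3,:3]; c=-R.T@T[:3,3]
    return c,R.T@np.array([s[0],-s[1],-1])
def onplane(info,xy,z):
    c,d=ray(info,xy); return c+d*(z-c[2])/d[2]
def proj(info,p):
    T=np.array(info['camera_from_world']); q=T[:3,:3]@p+T[:3,3]
    f=200/np.tan(np.radians(info['vertical_fov'])/2)
    s=np.array([q[0],-q[1]])/-q[2]; s=s*(1+info['k1']*(s@s))
    return s*f+[info['cx'],info['cy']]
E
python3 - <<'E'
from h import *
s=bot.sense(); print(s['time'],s['position'],s['orientation'],s['force'],s['width'],bot.finger_overhang)
for c in ['top','side']:
    save(c,c+'0.png'); i=cams.camera_info(c); print(c,i['camera_from_world'],i['vertical_fov'],i['k1'])
    for n,z in [('collar_top',.088),('collar',.082),('hole',.06),('shaker',0),('pepper_jar',0),('brush',.065)]:
        for r in cams.pinpoint(c,n)[:2]: print(n,r['p'],r['xy'],onplane(i,r['xy'],z).round(4))
E
```

```text
0.0 [ 0.23868788 -0.63066256  0.24896116] [-3.08819183e+00 -5.64753707e-01  5.61147459e-04] [0.20065484 0.64729711 1.14307349] 1.0015096580238145 0.019
top [[-0.01162233 -0.99942132 -0.03196785  0.0790002 ]
 [ 0.99392077 -0.01504695  0.10906466 -0.59100847]
 [-0.10948256 -0.03050592  0.99352049 -0.86126124]
 [ 0.          0.          0.          1.        ]] 53.15243225614099 -0.09446602547175853
hole 0.72 [347.2, 221.5] [0.5349 0.0099 0.06  ]
shaker 0.83 [432.2, 194.7] [ 0.5969 -0.191   0.    ]
pepper_jar 0.91 [239.6, 262.2] [0.4467 0.2572 0.    ]
brush 0.59 [271.1, 228.7] [0.5213 0.1739 0.065 ]
side [[-0.99920708 -0.03475305 -0.01942795  0.60363393]
 [ 0.00728496 -0.63930303  0.76892039 -0.02039917]
 [-0.03914268  0.76816916  0.63904928 -1.18089926]
 [ 0.          0.          0.          1.        ]] 46.86416723332313 -0.09000216668971209
collar_top 0.71 [350.2, 181.0] [0.5358 0.0237 0.088 ]
collar 0.96 [352.2, 176.6] [ 0.5304 -0.0019  0.082 ]
hole 0.85 [352.3, 184.9] [0.5298 0.0036 0.06  ]
pepper_jar 0.94 [393.9, 284.0] [0.4423 0.271  0.    ]
brush 0.94 [360.3, 229.3] [0.5143 0.1694 0.065 ]
```

View pics/top0.png

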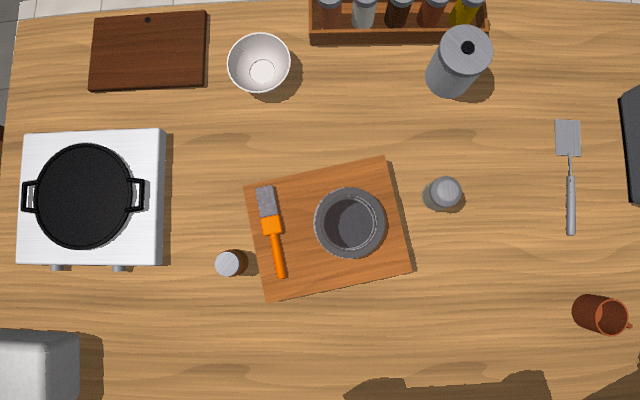

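View pics/side0.png

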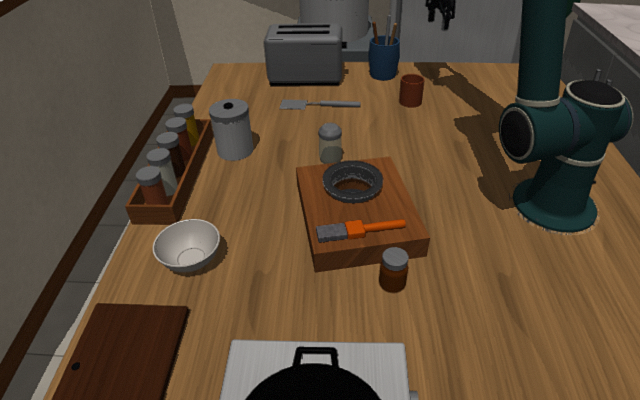

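```bash
python3 - <<'E'
from h import *
from scipy.optimize import least_squares
P={}
for c in ['top','side']:
    cams.snapshot(c); i=cams.camera_info(c)
    r=cams.silhouettes(c,'collar'); 
    if not r: print(c,'none'); continue
    m=r[0]['region'].astype('uint8'); print(c,r[0]['p'],m.sum())
    cs,_=cv2.findContours(m,cv2.RETR_EXTERNAL,cv2.CHAIN_APPROX_NONE)
    k=max(cs,key=cv2.contourArea)[:,0,:]
    w=np.array([onplane(i,p,.088)[:2] for p in k.astype(float)])
    def f(q): return np.hypot(w[:,0]-q[0],w[:,1]-q[1])-q[2]
    s=least_squares(f,[.53,.01,.075],loss='soft_l1',f_scale=.002)
    print(s.x, np.abs(f(s.x)).mean())
    cv2.imwrite(f'pics/m_{c}.png',m*255)
E
```

```text
top 0.77 2102
[0.53304474 0.00829266 0.07352192] 0.0006608256544597452
side 0.79 1701
[0.52842553 0.01764351 0.08000824] 0.004242106234177224
```

The top view shows the collar at about pixel (350,222). Its silhouette fit puts the centre near (0.533, 0.008), with the fitted radius close to the real 75 mm. The brush is at about (272,232), the jar at (229,263) and the shaker at (445,193), so the space above the ring is clear. I'll move over the +x side of the rim, with the tool's x turned to world x and the fingers shut.

```bash
cat >> h.py <<'E'
from scipy.spatial.transform import Rotation as Ro
def delta(p,s=None):
    s=s or bot.sense(); R=Ro.from_rotvec(s['orientation'])
    t=R.inv().apply(np.array(p)-s['position'])
    a=(R.inv()*Ro.from_matrix(np.diag([1.,-1,-1]))).as_rotvec()
    return t.round(4),a.round(4)
E
python3 -c "
from h import *
print(delta([.599,.007,.16]))"
```

```text
(array([ 0.5627, -0.4695,  0.0903]), array([ 1.000e-04, -0.000e+00,  3.618e-01]))
```

```bash
python3 -m handwheel '[[0.563,-0.47,0,0,0,0.362],[0.563,-0.47,0,0,0,0.362],[0.563,-0.47,0,0,0,0.362],[0.563,-0.47,0,0,0,0.362],[0.563,-0.47,0,0,0,0.362],[0.563,-0.47,0,0,0,0.362],[0.563,-0.47,0,0,0,0.362],[0.563,-0.47,0,0,0,0.362],[0.563,-0.47,0,0,0,0.362],[0.563,-0.47,0,0,0,0.362],[0.563,-0.47,0,0,0,0.362],[0.563,-0.47,0,0,0,0.362],[0.563,-0.47,0,0,0,0.362],[0.563,-0.47,0,0,0,0.362],[0.563,-0.47,0,0,0,0.362],[0.563,-0.47,0,0,0,0.362],[0.563,-0.47,0,0,0,0.362],[0.563,-0.47,0.09,0,0,0.362],[0.563,-0.47,0.09,0,0,0.362],[0.563,-0.47,0.09,0,0,0.362]]' 0 40
python3 - <<'E'
from h import *
save('wrist','w1.png'); i=cams.camera_info('wrist')
for n,z in [('collar_top',.088),('hole',.06),('collar',.082)]:
    for r in cams.pinpoint('wrist',n)[:1]: print(n,r['p'],r['xy'],onplane(i,r['xy'],z).round(4))
print(delta([.599,.007,.16]))
E
```

```text
time: 2.57
position: [0.5958, 0.0098, 0.1539]
orientation: [-3.141, -0.004, 0.015]
force: [-1.5, -0.3, -1.3]
width: 0.001
(array([-0.0006, -0.0001,  0.0015]), array([ 0.0003, -0.001 , -0.0006]))
```

View pics/w1.png

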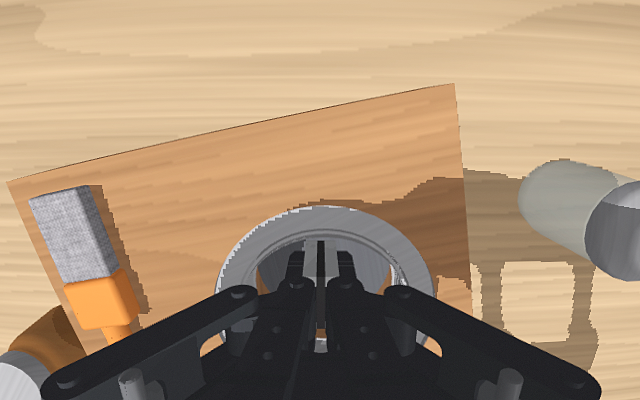

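The wrist view shows the ring's outer edge from about column 215 to 434, with its top at row 206. I'll check this against the projected model circle.

```bash
python3 - <<'E'
from h import *
im=cv2.imread('pics/w1.png'); i=cams.camera_info('wrist')
for cx,cy,col in [(.533,.008,(0,0,255)),(.530,.004,(0,255,0))]:
  for r in (.075,.0565):
    for a in np.linspace(0,2*np.pi,200):
        u=proj(i,np.array([cx+r*np.cos(a),cy+r*np.sin(a),.088])); 
        if 0<=u[0]<640 and 0<=u[1]<400: im[int(u[1]),int(u[0])]=col
s=bot.sense(); p=s['position']; print(p,s['force'])
u=proj(i,np.array([p[0],p[1],p[2]-.019])).astype(int); print('tip',u); cv2.circle(im,tuple(int(v) for v in u),3,(255,0,0),1)
u=proj(i,np.array([p[0],p[1],.088])).astype(int); print('contact',u); cv2.circle(im,tuple(int(v) for v in u),3,(255,0,255),1)
cv2.imwrite('pics/w1b.png',cv2.resize(im[180:400,180:480],None,fx=2.5,fy=2.5))
E
```

```text
[0.59962625 0.00694083 0.16154956] [ 0.83010259 -0.31058255 -0.10293095]
tip [324 259]
contact [323 221]
```

View pics/w1b.png

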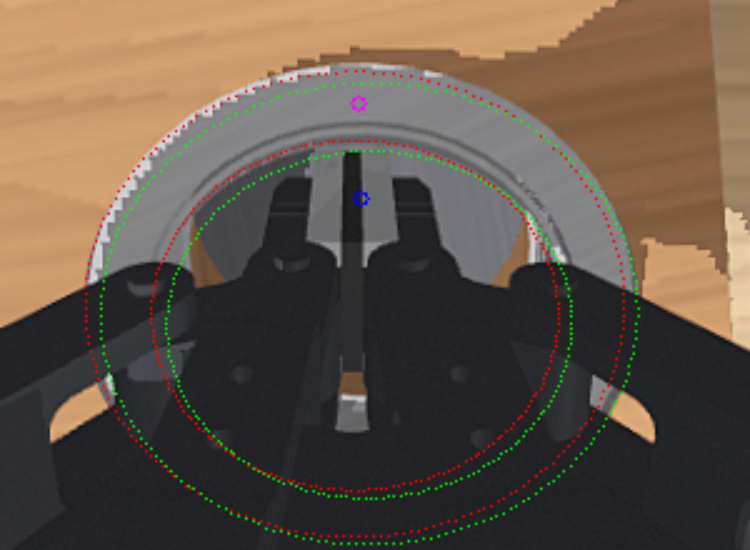

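The red model circle fits to within about 3 mm; the true centre is nearer (0.535, 0.0075). The contact spot lies on the mid-flange. Descending.

```bash
python3 -m handwheel '[[0,0,0.035,0,0,0],[0,0,0.048,0,0,0],[0,0,0.050,0,0,0],[0,0,0.052,0,0,0],[0,0,0.054,0,0,0],[0,0,0.055,0,0,0],[0,0,0.055,0,0,0]]'
```

```text
time: 3.35
position: [0.6002, 0.0073, 0.1067]
orientation: [3.141, -0.001, 0.004]
force: [0.6, -0.6, 0.7]
width: -0.002
```

```bash
python3 -m handwheel '[[0,0,0.001,0,0,0],[0,0,0.002,0,0,0],[0,0,0.002,0,0,0]]'; python3 -m handwheel '[[0,0,0.001,0,0,0],[0,0,0.002,0,0,0],[0,0,0.002,0,0,0]]'
```

```text
time: 3.6
position: [0.6002, 0.0076, 0.1042]
orientation: [-3.142, 0.0, -0.004]
force: [1.6, -1.1, 1.6]
width: 0.002
time: 3.85
position: [0.5995, 0.0077, 0.1014]
orientation: [-3.142, 0.0, -0.001]
force: [2.1, 0.4, 3.0]
width: -0.0
```

```bash
python3 -m handwheel '[[0,0,0.001,0,0,0],[0,0,0.002,0,0,0],[0,0,0.002,0,0,0]]'; python3 - <<'E'
from h import *
s=bot.sense();print(s['force'],s['moment'],s['position'])
im=save('wrist','w2.png'); b=save('side','s2.png')
cv2.imwrite('pics/s2b.png',cv2.resize(b[130:230,280:430,::-1],None,fx=5,fy=5,interpolation=2))
E
```

```text
time: 4.1
position: [0.5992, 0.0076, 0.0992]
orientation: [-3.142, 0.0, -0.0]
force: [1.8, 0.2, 2.2]
width: -0.002
[1.82508342 0.22375942 2.21317537] [ 0.06677426 -0.3089001  -0.01927612] [0.59916916 0.00758078 0.09916131]
```

View pics/s2b.png

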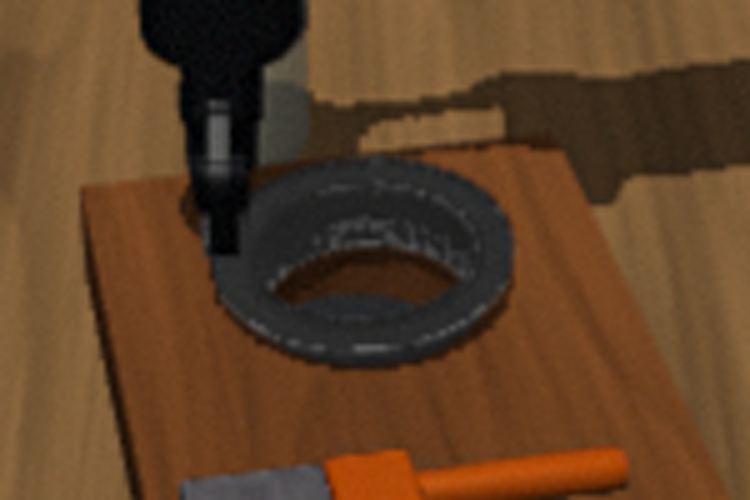

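View pics/w2.png

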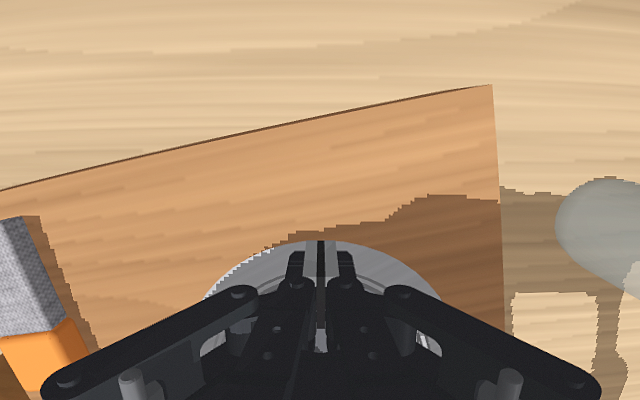

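```bash
python3 -m handwheel '[[0,0,-0.02,0,0,0],[-0.04,0,-0.025,0,0,0],[-0.08,0,-0.025,0,0,0],[-0.12,0,-0.025,0,0,0],[-0.13,0,-0.020,0,0,0],[-0.13,0,-0.012,0,0,0],[-0.13,0,-0.012,0,0,0],[-0.13,0,-0.012,0,0,0]]'
python3 - <<'E'
from h import *
s=bot.sense();print(s['force'],s['moment'],s['position'])
im=save('side','s3.png')
cv2.imwrite('pics/s3b.png',cv2.resize(im[130:230,280:430,::-1],None,fx=5,fy=5,interpolation=2))
E
```

```text
time: 4.87
position: [0.4696, 0.0075, 0.1108]
orientation: [3.142, -0.0, -0.001]
force: [-0.1, -0.6, 1.0]
width: 0.0
[-0.05719242 -0.62354507  0.99613369] [ 0.03929756 -0.01950883  0.02545713] [0.46964191 0.00751998 0.11075483]
```

View pics/s3b.png

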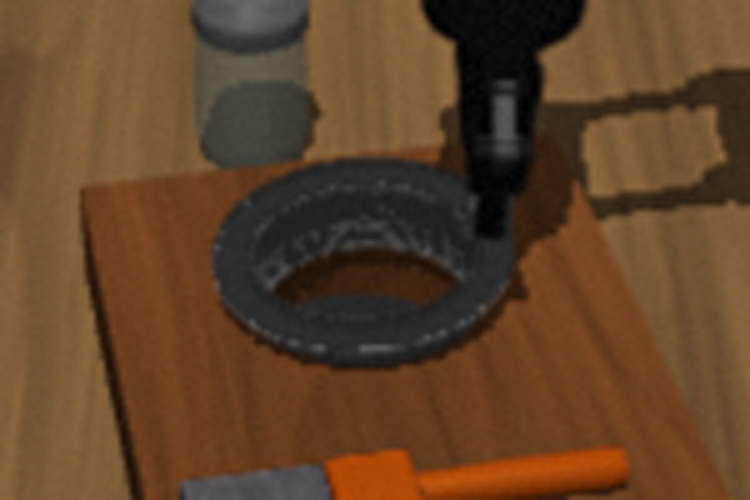

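```bash
for k in 1 2 3; do python3 -m handwheel '[[0,0,0.001,0,0,0],[0,0,0.001,0,0,0]]' | grep -E "pos|force"; python3 -c "
from h import *
print(bot.sense()['moment'])"; done
```

```text
position: [0.4704, 0.0075, 0.1104]
force: [-0.0, 0.4, 0.8]
[ 0.00622715 -0.02658186  0.02151933]
position: [0.4696, 0.0076, 0.1092]
force: [-0.1, 0.4, -0.1]
[ 0.01908979 -0.00807084 -0.01742996]
position: [0.4692, 0.0076, 0.1081]
force: [0.5, 0.3, 0.9]
[ 0.07048396 -0.00523387  0.00165955]
```

```bash
for k in 1 2 3 4; do python3 -m handwheel '[[0,0,0.001,0,0,0],[0,0,0.001,0,0,0]]' | grep -E "pos|force"; python3 -c "
from h import *
print(bot.sense()['moment'])"; done
```

```text
position: [0.4691, 0.0076, 0.1073]
force: [0.2, 0.5, 0.7]
[ 0.02451198  0.04346804 -0.03371722]
position: [0.4691, 0.0076, 0.1063]
force: [-1.0, -0.3, 0.9]
[-0.02706313  0.09223721 -0.03395719]
position: [0.469, 0.0075, 0.1052]
force: [-0.8, 0.0, 1.3]
[0.00243829 0.15948899 0.02344644]
position: [0.469, 0.0076, 0.1041]
force: [-0.0, -0.1, 2.3]
[-0.03795083  0.13530963 -0.01656348]
```

```bash
python3 -m handwheel '[[0,0,0.002,0,0,0],[0,0,0.004,0,0,0],[0,0,0.006,0,0,0],[0,0,0.008,0,0,0],[0,0,0.008,0,0,0]]'
python3 - <<'E'
from h import *
s=bot.sense();print(s['force'],s['moment'],s['position'])
im=save('side','s4.png')
cv2.imwrite('pics/s4b.png',cv2.resize(im[130:230,280:430,::-1],None,fx=5,fy=5,interpolation=2))
E
```

```text
time: 6.5
position: [0.4689, 0.0077, 0.0956]
orientation: [-3.141, 0.001, 0.0]
force: [-0.4, 0.4, -1.4]
width: -0.002
[-0.35265049  0.43965867 -1.36576107] [-0.00967051  0.00704676  0.00459463] [0.46890556 0.00766531 0.09558723]
```

View pics/s4b.png

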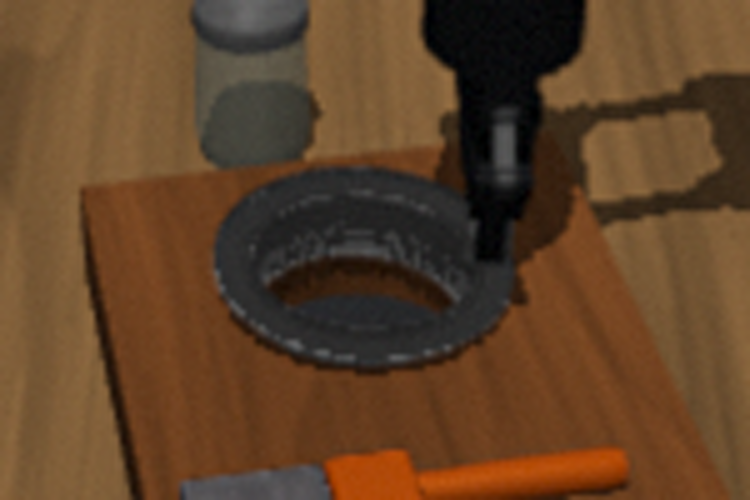

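```bash
python3 -m handwheel '[[0,0,-0.02,0,0,0],[0.04,0,-0.02,0,0,0],[0.08,0,-0.02,0,0,0],[0.12,0,-0.02,0,0,0],[0.131,0,-0.015,0,0,0],[0.131,0,-0.010,0,0,0],[0.131,0,-0.008,0,0,0],[0.131,0,-0.006,0,0,0],[0.131,0,-0.004,0,0,0],[0.131,0,-0.002,0,0,0],[0.131,0,0,0,0,0],[0.131,0,0.002,0,0,0],[0.131,0,0.0035,0,0,0],[0.131,0,0.0035,0,0,0]]'
python3 - <<'E'
from h import *
s=bot.sense();print(s['force'],s['moment'],s['position'])
im=save('side','s5.png')
cv2.imwrite('pics/s5b.png',cv2.resize(im[130:230,280:430,::-1],None,fx=5,fy=5,interpolation=2))
E
```

```text
time: 7.72
position: [0.5997, 0.0076, 0.0924]
orientation: [3.142, -0.0, -0.001]
force: [0.5, 0.2, -0.3]
width: -0.002
[ 0.46341486  0.24775489 -0.32273839] [ 0.01622721 -0.0388915  -0.00316888] [0.59968198 0.00755258 0.09241576]
```

View pics/s5b.png

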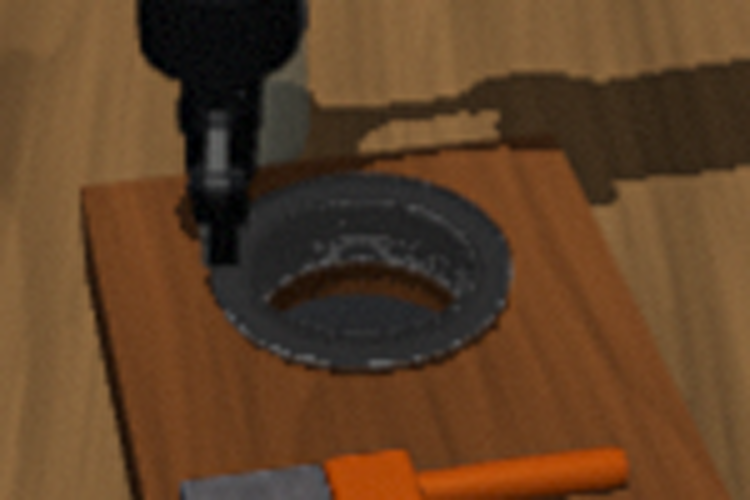

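```bash
python3 -m handwheel '[[0,0,-0.02,0,0,0],[-0.03,-0.02,-0.022,0,0,0],[-0.05,-0.05,-0.022,0,0,0],[-0.065,-0.066,-0.018,0,0,0],[-0.065,-0.066,-0.014,0,0,0],[-0.065,-0.066,-0.010,0,0,0],[-0.065,-0.066,-0.006,0,0,0],[-0.065,-0.066,-0.004,0,0,0],[-0.065,-0.066,-0.002,0,0,0],[-0.065,-0.066,0,0,0,0],[-0.065,-0.066,0.001,0,0,0],[-0.065,-0.066,0.002,0,0,0],[-0.065,-0.066,0.002,0,0,0]]'
python3 -m handwheel '[[0,0,-0.01,0,0,0],[0,0,-0.02,0,0,0],[0,0.04,-0.02,0,0,0],[0,0.08,-0.02,0,0,0],[0,0.12,-0.02,0,0,0],[0,0.132,-0.015,0,0,0],[0,0.132,-0.010,0,0,0],[0,0.132,-0.007,0,0,0],[0,0.132,-0.005,0,0,0],[0,0.132,-0.003,0,0,0],[0,0.132,-0.001,0,0,0],[0,0.132,0.001,0,0,0],[0,0.132,0.002,0,0,0],[0,0.132,0.002,0,0,0]]'
python3 - <<'E'
from h import *
s=bot.sense();print(s['force'],s['moment'],s['position'])
im=save('side','s6.png')
cv2.imwrite('pics/s6b.png',cv2.resize(im[130:230,280:430,::-1],None,fx=5,fy=5,interpolation=2))
E
```

```text
time: 8.85
position: [0.5354, 0.0734, 0.0907]
orientation: [3.142, -0.001, 0.0]
force: [0.5, -0.5, 0.6]
width: 0.0
time: 10.02
position: [0.5351, -0.0578, 0.0886]
orientation: [-3.141, -0.001, 0.0]
force: [-0.2, -0.5, 0.3]
width: -0.005
[-0.15358366 -0.5281537   0.31639477] [ 0.00831786  0.02992063 -0.01957501] [ 0.53514355 -0.05781638  0.08860055]
```

View pics/s6b.png

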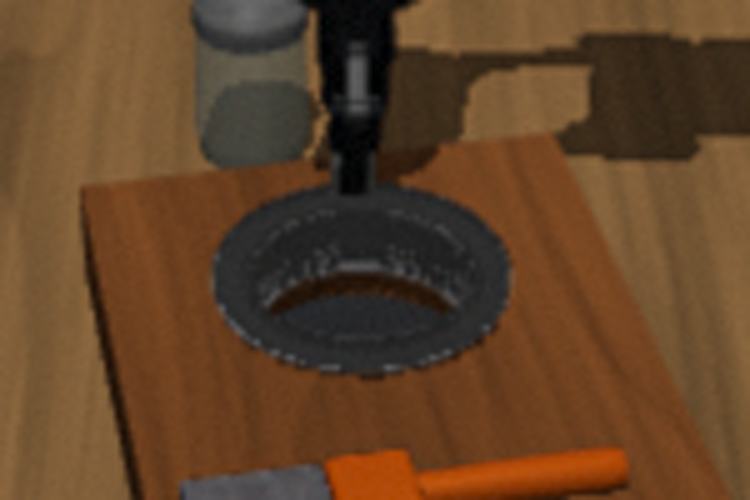

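```bash
python3 -m handwheel '[[0,0,-0.02,0,0,0],[0,-0.04,-0.02,0,0,0],[0,-0.08,-0.02,0,0,0],[0,-0.12,-0.02,0,0,0],[0,-0.132,-0.015,0,0,0],[0,-0.132,-0.010,0,0,0],[0,-0.132,-0.006,0,0,0],[0,-0.132,-0.004,0,0,0],[0,-0.132,-0.002,0,0,0],[0,-0.132,-0.0005,0,0,0],[0,-0.132,0.001,0,0,0],[0,-0.132,0.001,0,0,0]]'
python3 -m handwheel '[[0,0,-0.02,0,0,0],[-0.03,0.02,-0.022,0,0,0],[-0.05,0.05,-0.022,0,0,0],[-0.066,0.066,-0.015,0,0,0],[-0.066,0.066,-0.012,0,0,0],[-0.066,0.066,-0.009,0,0,0],[-0.066,0.066,-0.006,0,0,0],[-0.066,0.066,-0.004,0,0,0],[-0.066,0.066,-0.002,0,0,0],[-0.066,0.066,-0.001,0,0,0],[-0.066,0.066,0,0,0,0],[-0.066,0.066,0,0,0,0]]'
python3 -m handwheel '[[0,0,-0.02,0,0,0],[0.04,0,-0.02,0,0,0],[0.08,0,-0.02,0,0,0],[0.12,0,-0.02,0,0,0],[0.132,0,-0.015,0,0,0],[0.132,0,-0.010,0,0,0],[0.132,0,-0.006,0,0,0],[0.132,0,-0.004,0,0,0],[0.132,0,-0.002,0,0,0],[0.132,0,-0.001,0,0,0],[0.132,0,0.001,0,0,0],[0.132,0,0.001,0,0,0]]'
python3 - <<'E'
from h import *
s=bot.sense();print(s['force'],s['moment'],s['position'])
im=save('side','s7.png')
cv2.imwrite('pics/s7b.png',cv2.resize(im[130:230,280:430,::-1],None,fx=5,fy=5,interpolation=2))
E
```

```text
time: 11.07
position: [0.5351, 0.0727, 0.0875]
orientation: [3.141, -0.002, -0.0]
force: [0.0, -0.2, -0.7]
width: 0.001
time: 12.07
position: [0.4693, 0.0079, 0.0876]
orientation: [-3.142, -0.001, 0.0]
force: [0.4, 0.1, -0.0]
width: 0.0
time: 13.07
position: [0.6004, 0.0076, 0.0867]
orientation: [-3.142, 0.0, 0.0]
force: [0.1, 0.5, -0.2]
width: 0.0
[ 0.11035546  0.53417046 -0.17716229] [-0.08117475  0.00821722  0.01391442] [0.60041875 0.00759411 0.08673277]
```

View pics/s7b.png

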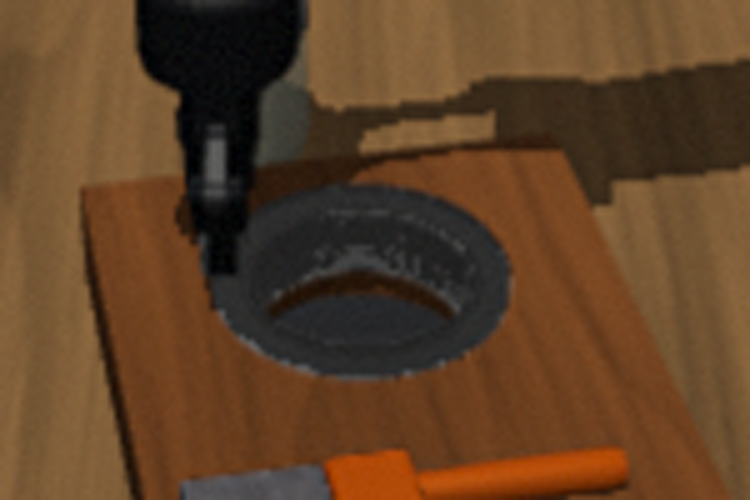

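```bash
for k in 1 2 3; do python3 -m handwheel '[[0,0,0.0005,0,0,0],[0,0,0.001,0,0,0],[0,0,0.001,0,0,0]]' | grep -E "pos|force"; done; python3 -c "
from h import *
print(bot.sense()['moment'])"
```

```text
position: [0.6013, 0.0075, 0.0861]
force: [-0.3, -0.5, 0.0]
position: [0.6013, 0.0075, 0.0852]
force: [-0.8, 0.0, 3.1]
position: [0.6014, 0.0075, 0.0851]
force: [-3.7, 0.0, 8.3]
[-4.06038342e-04  6.37065922e-01 -3.92545032e-02]
```

The +x side now meets hard resistance at TCP z ≈ 0.085 with 8 N. I'll press the other spots to the same depth.

```bash
python3 -m handwheel '[[0,0,-0.02,0,0,0],[-0.04,0,-0.02,0,0,0],[-0.08,0,-0.02,0,0,0],[-0.12,0,-0.02,0,0,0],[-0.131,0,-0.015,0,0,0],[-0.131,0,-0.010,0,0,0],[-0.131,0,-0.007,0,0,0],[-0.131,0,-0.005,0,0,0],[-0.131,0,-0.003,0,0,0],[-0.131,0,-0.001,0,0,0],[-0.131,0,0,0,0,0],[-0.131,0,0,0,0,0]]'
python3 -m handwheel '[[0,0,-0.02,0,0,0],[0.03,0.02,-0.022,0,0,0],[0.05,0.05,-0.022,0,0,0],[0.066,0.066,-0.015,0,0,0],[0.066,0.066,-0.012,0,0,0],[0.066,0.066,-0.009,0,0,0],[0.066,0.066,-0.006,0,0,0],[0.066,0.066,-0.004,0,0,0],[0.066,0.066,-0.002,0,0,0],[0.066,0.066,-0.001,0,0,0],[0.066,0.066,0,0,0,0],[0.066,0.066,0,0,0,0]]'
python3 -m handwheel '[[0,0,-0.02,0,0,0],[0,-0.04,-0.02,0,0,0],[0,-0.08,-0.02,0,0,0],[0,-0.12,-0.02,0,0,0],[0,-0.132,-0.015,0,0,0],[0,-0.132,-0.010,0,0,0],[0,-0.132,-0.006,0,0,0],[0,-0.132,-0.004,0,0,0],[0,-0.132,-0.002,0,0,0],[0,-0.132,-0.001,0,0,0],[0,-0.132,0,0,0,0],[0,-0.132,0,0,0,0]]'

```

```text
time: 14.87
position: [0.4717, 0.0074, 0.085]
orientation: [3.141, -0.0, 0.001]
force: [-4.3, 0.0, 9.9]
width: -0.001
time: 15.87
position: [0.5353, -0.0577, 0.085]
orientation: [-3.141, -0.001, 0.002]
force: [-4.7, 1.3, 10.0]
width: -0.003
time: 16.87
position: [0.5357, 0.0725, 0.085]
orientation: [-3.141, 0.004, 0.003]
force: [-5.3, 0.6, 10.4]
width: 0.002
```

```bash
python3 -m handwheel '[[0,0,-0.02,0,0,0],[0.03,0.02,-0.022,0,0,0],[0.05,0.05,-0.022,0,0,0],[0.064,0.066,-0.015,0,0,0],[0.064,0.066,-0.010,0,0,0],[0.064,0.066,-0.006,0,0,0],[0.064,0.066,-0.003,0,0,0],[0.064,0.066,-0.001,0,0,0],[0.064,0.066,0,0,0,0],[0.064,0.066,0.001,0,0,0],[0.064,0.066,0.001,0,0,0]]'
python3 -m handwheel '[[0,0,-0.02,0,0,0],[-0.04,0,-0.02,0,0,0],[-0.08,0,-0.02,0,0,0],[-0.12,0,-0.02,0,0,0],[-0.131,0,-0.015,0,0,0],[-0.131,0,-0.010,0,0,0],[-0.131,0,-0.006,0,0,0],[-0.131,0,-0.003,0,0,0],[-0.131,0,-0.001,0,0,0],[-0.131,0,0,0,0,0],[-0.131,0,0,0,0,0]]'
python3 -m handwheel '[[0,0,-0.02,0,0,0],[0.03,0.02,-0.022,0,0,0],[0.05,0.05,-0.022,0,0,0],[0.066,0.066,-0.015,0,0,0],[0.066,0.066,-0.010,0,0,0],[0.066,0.066,-0.006,0,0,0],[0.066,0.066,-0.003,0,0,0],[0.066,0.066,-0.001,0,0,0],[0.066,0.066,0,0,0,0],[0.066,0.066,0,0,0,0]]'
python3 -m handwheel '[[0,0,-0.02,0,0,0],[0,-0.04,-0.02,0,0,0],[0,-0.08,-0.02,0,0,0],[0,-0.12,-0.02,0,0,0],[0,-0.132,-0.015,0,0,0],[0,-0.132,-0.010,0,0,0],[0,-0.132,-0.006,0,0,0],[0,-0.132,-0.003,0,0,0],[0,-0.132,-0.001,0,0,0],[0,-0.132,0,0,0,0],[0,-0.132,0,0,0,0]]'
python3 -m handwheel '[[0,0,-0.02,0,0,0],[0,0,-0.06,0,0,0],[-0.04,0.04,-0.09,0,0,0],[-0.08,0.08,-0.1,0,0,0],[-0.10,0.12,-0.12,0,0,0],[-0.10,0.16,-0.15,0,0,0],[-0.10,0.20,-0.15,0,0,0],[-0.10,0.24,-0.15,0,0,0],[-0.10,0.28,-0.15,0,0,0],[-0.10,0.32,-0.15,0,0,0],[-0.10,0.32,-0.15,0,0,0],[-0.10,0.32,-0.15,0,0,0]]'
python3 - <<'E'
from h import *
b=save('side','s9.png'); t=save('top','t9.png')
cv2.imwrite('pics/f.png',np.hstack([cv2.resize(b[130:260,280:430,::-1],(400,347)),cv2.resize(t[150:310,210:470,::-1],(400,347))]))
for c in ['top','side']:
    i=cams.camera_info(c)
    for n,z in [('collar_top',.066),('hole',.06),('shaker',0),('pepper_jar',0),('brush',.065)]:
        for r in cams.pinpoint(c,n)[:1]: print(c,n,r['p'],r['xy'],onplane(i,r['xy'],z).round(4))
E
```

```text
time: 17.78
position: [0.5989, 0.0071, 0.085]
orientation: [3.14, 0.002, -0.003]
force: [-7.0, -3.9, 15.5]
width: 0.001
time: 18.7
position: [0.4704, 0.0078, 0.0849]
orientation: [-3.141, 0.0, 0.002]
force: [-8.8, 0.6, 19.0]
width: -0.002
time: 19.53
position: [0.5351, -0.0582, 0.085]
orientation: [3.14, 0.002, -0.001]
force: [-5.8, -2.3, 15.7]
width: 0.004
time: 20.45
position: [0.5341, 0.0733, 0.085]
orientation: [-3.14, 0.004, 0.005]
force: [-10.1, 4.0, 20.2]
width: -0.003
time: 21.45
position: [0.4339, -0.2535, 0.2331]
orientation: [3.138, -0.012, 0.001]
force: [0.2, 0.7, 0.7]
width: 0.002
top collar_top 0.69 [348.4, 225.6] [0.5258 0.0078 0.066 ]
top hole 0.81 [345.8, 220.0] [0.5382 0.0129 0.06  ]
top shaker 0.61 [431.7, 196.7] [ 0.5923 -0.1896  0.    ]
top pepper_jar 0.57 [239.7, 261.1] [0.4493 0.257  0.    ]
top brush 0.92 [273.1, 231.0] [0.5163 0.1696 0.065 ]
side collar_top 0.96 [350.4, 183.9] [0.5347 0.0072 0.066 ]
side hole 0.97 [355.2, 184.0] [ 5.224e-01 -1.000e-04  6.000e-02]
side shaker 0.71 [327.6, 160.3] [ 0.598  -0.1871  0.    ]
side pepper_jar 0.66 [392.0, 285.1] [0.4466 0.274  0.    ]
side brush 0.71 [360.6, 232.2] [0.5138 0.1786 0.065 ]
```

View pics/f.png

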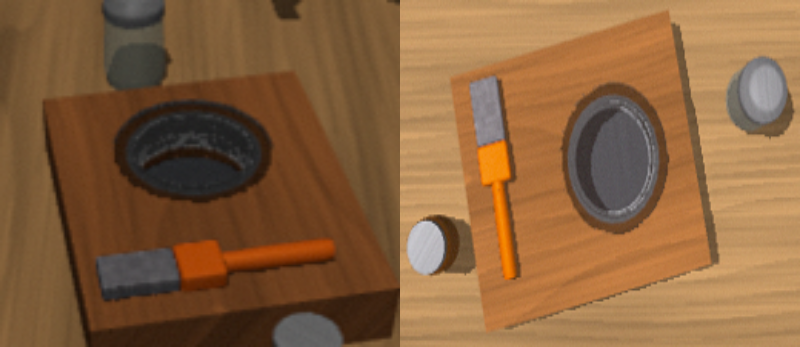

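```bash
python3 - <<'E'
from h import *
b=save('side','s10.png'); t=save('top','t10.png')
cv2.imwrite('pics/f2.png',np.hstack([cv2.resize(b[150:220,310:390,::-1],(400,350)),cv2.resize(t[180:264,302:398,::-1],(400,350))]))
s=bot.sense(); print(s['time'],s['force'])
E
```

```text
22.15 [ 0.06647333 -0.33553482 -0.06783238]
```

View pics/f2.png

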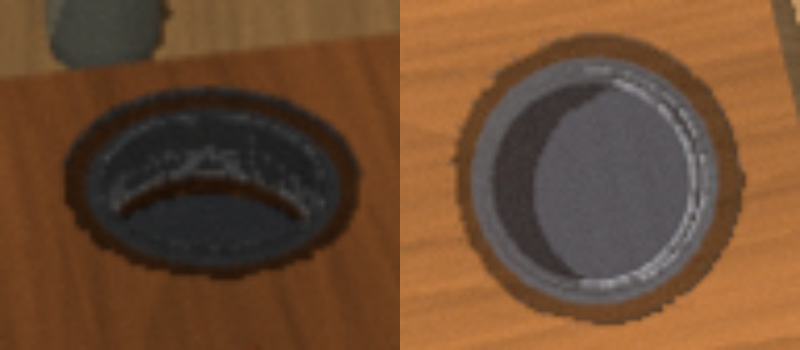

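The flange area (radius about 62–75 mm) now looks brown, not grey. The touch heights disagree with that: all four spots were hard at tip z ≈ 0.066. I'll look from closer with the wrist camera.

```bash
python3 -m handwheel '[[0.0,-0.16,-0.08,0,0,0],[0.0,-0.16,-0.08,0,0,0],[0.0,-0.16,-0.08,0,0,0],[0.0,-0.16,-0.08,0,0,0],[0.0,-0.2,-0.08,0,0,0],[0.0,-0.26,-0.08,0,0,0],[0.0,-0.26,-0.08,0,0,0],[0.0,-0.26,-0.08,0,0,0],[0.0,-0.26,-0.08,0,0,0],[0.0,-0.26,-0.08,0,0,0]]'
python3 - <<'E'
from h import *
w=save('wrist','w11.png'); i=cams.camera_info('wrist'); im=w[:,:,::-1].copy()
for r,z,col in [(.075,.066,(0,0,255)),(.0565,.066,(0,255,0)),(.062,.06,(255,0,0))]:
    for a in np.linspace(0,2*np.pi,120):
        u=proj(i,np.array([.535+r*np.cos(a),.0075+r*np.sin(a),z])); 
        if 0<=u[0]<640 and 0<=u[1]<400: im[int(u[1]),int(u[0])]=col
cv2.imwrite('pics/w11b.png',im)
E
```

```text
time: 22.98
position: [0.4351, 0.0133, 0.3127]
orientation: [3.141, 0.001, -0.0]
force: [-0.4, 0.4, -1.3]
width: 0.001
```

View pics/w11.png

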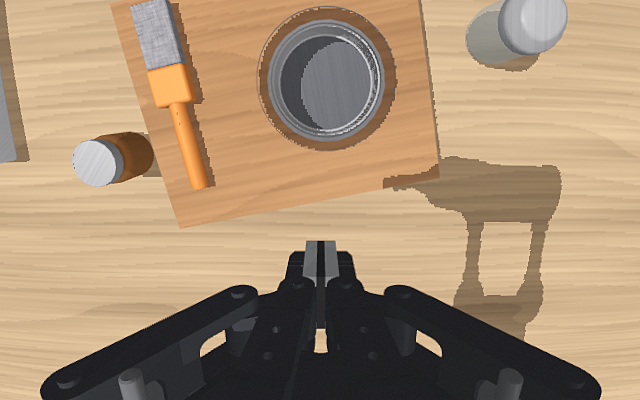

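View pics/w11b.png

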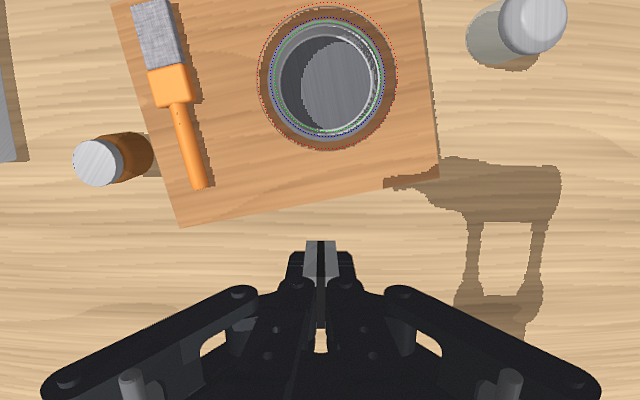

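The measured outlines match the model circles, but the flange annulus renders as shaded wood. I'll touch the bare wood at radius 100 mm and compare its height with the flange; 6 mm lower is expected if the flange is intact and home.

```bash
python3 -m handwheel '[[0,0,0.04,0,0,0],[0,0,0.08,0,0,0],[0,0,0.12,0,0,0],[0,0,0.16,0,0,0],[0,0,0.20,0,0,0],[0,0,0.215,0,0,0],[0,0,0.222,0,0,0],[0,0,0.224,0,0,0],[0,0,0.224,0,0,0]]'
for k in 1 2 3 4 5; do python3 -m handwheel '[[0,0,0.001,0,0,0],[0,0,0.002,0,0,0],[0,0,0.002,0,0,0]]' | grep -E "time|pos|force"; done
```

```text
time: 23.78
position: [0.4358, 0.0127, 0.0892]
orientation: [3.141, -0.003, 0.001]
force: [0.9, -0.5, -0.3]
width: -0.002
time: 24.03
position: [0.4365, 0.0135, 0.0882]
force: [-0.6, 0.3, -0.2]
time: 24.28
position: [0.4352, 0.0137, 0.085]
force: [-0.8, -0.2, -0.2]
time: 24.53
position: [0.4349, 0.0136, 0.0825]
force: [0.1, -0.1, 0.1]
time: 24.78
position: [0.4349, 0.0136, 0.0805]
force: [-0.1, 0.3, 0.3]
time: 25.03
position: [0.4353, 0.0136, 0.079]
force: [-1.4, -0.2, 2.7]
```

The wood is at TCP ≈ 0.079, so the flange top was 6 mm proud of it, as it should be. I'll re-touch the flange to make sure it hasn't moved since.

```bash
python3 -m handwheel '[[0,0,-0.02,0,0,0],[0.034,0,-0.02,0,0,0],[0.034,0,-0.012,0,0,0],[0.034,0,-0.009,0,0,0],[0.034,0,-0.008,0,0,0],[0.034,0,-0.008,0,0,0]]'
for k in 1 2 3 4; do python3 -m handwheel '[[0,0,0.0005,0,0,0],[0,0,0.001,0,0,0],[0,0,0.001,0,0,0]]' | grep -E "pos|force"; done
python3 - <<'E'
from h import *
b=save('side','s12.png')
cv2.imwrite('pics/f12.png',cv2.resize(b[140:220,300:400,::-1],None,fx=7,fy=7))
E
```

```text
time: 25.53
position: [0.4674, 0.0136, 0.0855]
orientation: [-3.142, 0.0, 0.005]
force: [0.3, 0.0, 0.2]
width: 0.001
position: [0.4687, 0.0136, 0.0856]
force: [-0.6, -0.5, 0.6]
position: [0.4692, 0.0136, 0.0851]
force: [-0.4, 0.1, 2.1]
position: [0.4692, 0.0136, 0.085]
force: [-4.6, 0.3, 10.3]
position: [0.4693, 0.0136, 0.085]
force: [-7.5, -0.8, 17.5]
```

View pics/f12.png

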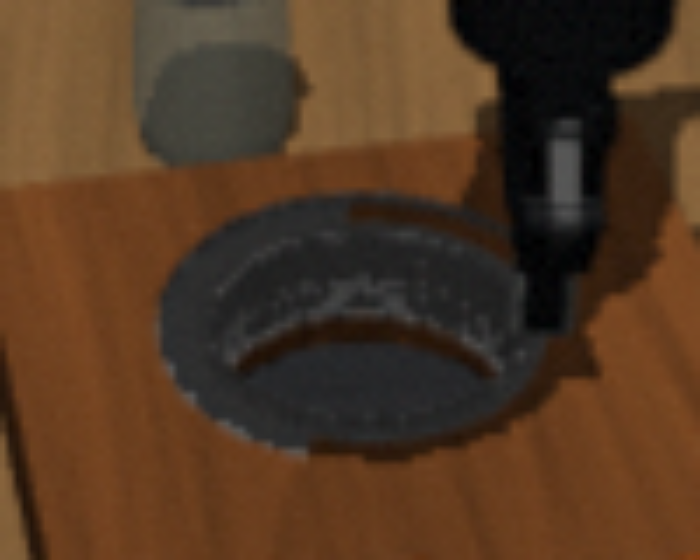

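```bash
python3 -m handwheel '[[0,0,-0.02,0,0,0],[0.04,0.006,-0.02,0,0,0],[0.08,0.006,-0.02,0,0,0],[0.12,0.006,-0.02,0,0,0],[0.131,0.006,-0.015,0,0,0],[0.131,0.006,-0.010,0,0,0],[0.131,0.006,-0.006,0,0,0],[0.131,0.006,-0.004,0,0,0],[0.131,0.006,-0.003,0,0,0],[0.131,0.006,-0.002,0,0,0],[0.131,0.006,-0.001,0,0,0],[0.131,0.006,-0.001,0,0,0]]'
python3 -m handwheel '[[0,0,-0.02,0,0,0],[0,0,-0.06,0,0,0],[0,0,-0.1,0,0,0],[-0.04,0,-0.14,0,0,0],[-0.08,0,-0.16,0,0,0],[-0.12,0,-0.18,0,0,0],[-0.16,0,-0.2,0,0,0],[-0.165,0,-0.23,0,0,0],[-0.165,0,-0.23,0,0,0],[-0.165,0,-0.23,0,0,0],[-0.165,0,-0.23,0,0,0]]'
python3 - <<'E'
from h import *
b=save('side','s13.png');w=save('wrist','w13.png')
cv2.imwrite('pics/f13.png',np.hstack([cv2.resize(b[140:220,300:400,::-1],(400,320)),cv2.resize(w[0:160,220:420,::-1],(400,320))]))
E
```

```text
time: 27.58
position: [0.5977, 0.0076, 0.085]
orientation: [-3.142, 0.0, 0.005]
force: [-5.9, 0.5, 10.6]
width: 0.001
time: 28.5
position: [0.4343, 0.0076, 0.3137]
orientation: [3.142, -0.0, 0.002]
force: [0.9, 0.3, -0.8]
width: -0.0
```

View pics/f13.png

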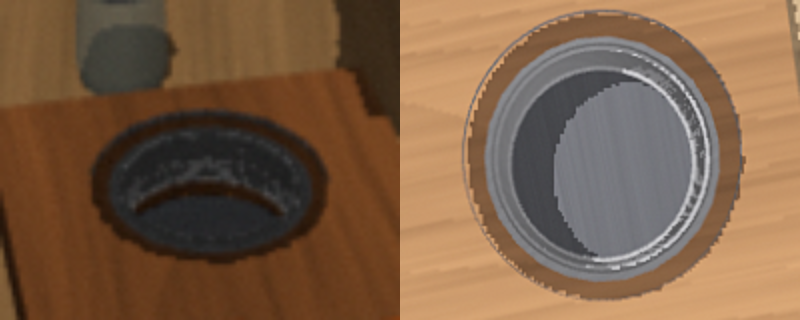

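```bash
python3 -c "
from bench import bot,workorder
print(bot.sense()['time'],bot.sense()['force']); print(workorder.sign_off())"
```

```text
28.6 [0.25631489 0.29838241 0.14162417]
the job is handed in; nothing more can be done
None
```

The collar is pressed home, and I handed the job in at 28.6 s of the 61 s allowed. I used shut fingertips on the mid-flange, going +x, −x, +x, +y, −y, +y, −x, +x and then all four again.

**Final touch checks:**
- **Flange:** all four sides stopped hard at the same TCP height, 0.085 m, under 10–20 N.
- **Wood:** bare wood beside the collar touched at about 0.079 m. That leaves the flange top 6 mm proud of it, which is the flange's own thickness, so it is flush and level to within a few tenths of a millimetre.
- **Lean on the way down:** from the touch heights I estimate one side was at most about 8–9 mm ahead of the other, after the first press. I did not measure it directly.
- **Bystanders:** repeat network readings put the shaker and jar within about 5 mm of their starting positions and the brush within 10 mm. That is about the scatter of the readings.
- **Robot:** it ended clear above the block, with no force on the tool beyond noise.

**One check disagreed:** in the last pictures the flange ring shows as shaded wood instead of grey steel. While I pressed the −x side it showed partly grey again. I took this to be a drawing fault between two surfaces at nearly the same height, and went by the touch heights, which were repeatable.

I did not measure precisely how well the collar is centred on the hole. The hole's 2 mm clearance around the skirt should keep it within the 5 mm allowed.

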